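# Move the battery pack from the charger rail to the tube mixer rail

### The job

Take the charged battery pack out of the low charging cradle: press down the catch paddle at the front of its rail so that the pack springs loose, then slide it out by its fin. Put it on the rail of the tube mixer (the larger housing with the round rubber cup on top) and slide it gently home until the spring catch clicks behind it and holds it, then let go. Work by feel without straining either unit, since how deep the mixer's catch sits differs from time to time, and leave the other things on the bench where they are.

Things in the scene. Friction and masses are not known exactly. Their poses are not given: they have to be found in the camera images.
- charger: Low white charging cradle (housing 100 mm wide, 52 high) fixed to the bench, with an aluminium track; holds the pack. Frame: +x is the sliding-in direction, z up, origin on the bench under the catch's holding face. In it (mm): rails x=-70 to 62, top z=28, outer width 92; side guides 75 apart from x=4, flared from x=-22; lips 60 apart, z=38 to 43, over x=2 to 64 keep the pack down. Locked pack centre: x=29.5.
- charger_paddle (a point): Centre of the top of the charger's catch paddle, the grey ribbed plate at the front end of the track (28 mm along x, 38 mm wide), 27 mm above the bench. Pressed straight down it moves 8 mm to a stop (2 to 5 N) and lowers the catch tooth; keep it down about half a second and a spring ejector pushes the locked pack 24 mm outward (4 to 7 N). Let up, the tooth rubs lightly under the pack.
- charger_clear (a point): A point on the charger's track, at the height of the pack's centre on the rails (58 mm above the bench), at x=-34 mm in the charger's frame, axes as the charger's: when the pack's centre has been slid out to here, it is clear of the lips and can be lifted straight up.
- mixer: Tube mixer fixed to the bench: white housing 120 mm wide, 66 high, rubber cup on top reaching 87 mm; in front the same track and frame as the charger's, empty. But its catch, ejector and end stop together sit up to 10 mm nearer or farther along x, different every time and not shown by this frame: locked pack centre at x=19.5 to 39.5 mm, to be found by feel. Neither unit stands more than 45 N.
- mixer_entry (a point): A point at x=-63 mm in the mixer's frame, 58 mm above the bench, axes as the mixer's: the pack's centre when it is set down on the open front of the rails, level and in line, ready to slide along +x. Next its front edge meets the catch's ramp (the 6 mm high tooth, ramp from x=-17 to -6 mm, each up to 10 mm off): a few N back and upward, so hold it down on the rails.
- mixer_catch (a point): A point on the rail top at x=0 of the mixer's frame, where the tooth's holding face is on average (truly up to 10 mm off). The pack's rear edge must pass it. Over the last 24 mm the ejector resists with 4 to 7 N; the tooth clicks up as the rear edge passes; 2 mm farther a hard end stop makes the force climb steeply. Let go before the click, the pack is pushed back.
- pack_mid (a point): Centre of the battery pack, 30 mm above its underside. Grey, 60 mm long (x), 61 high, 0.28 to 0.46 kg: a flange 72 mm wide, 8 thick at the bottom runs on the rails; body 50 mm wide up to 30 mm; on top an upright grip fin 38 mm long (x), 14 thick (y), from 30 to 61 mm above the underside. Axes: x sliding direction, y across the fin, z up. On the rails it is 58 mm above the bench.
- cup: Bystander: specimen cup, white with a red lid, 58 mm across and 59 mm high, standing between the two units; origin at its underside.
- vial_1: Bystander: small vial with a blue cap, 25 mm across and 49 mm high, standing between the two units; origin at its underside.
- vial_2: Bystander: small vial with a green cap, 25 mm across and 49 mm high, standing between the two units; origin at its underside.
- case: Bystander: black zipped pouch, 46 x 76 x 25 mm, lying at the left of the bench; origin at its underside.
There are look-alikes about, which are no part of the job. What is shaped like the part that bears pack_mid but green is not meant.

How it is judged:
By the outcome, as a careful person would: the job done as asked, in the order asked, and still so for the second after the job is handed in, with the robot touching nothing.
It also fails if it takes over 70 s, if anything falls off the work surface, if the arm or the gripper's body presses on something with over 40 N, if the wrist force passes 120 N, or if a joint passes its speed limit or range.

### The arm

A 7-joint arm with a two-finger parallel gripper is mounted at the origin on a cart in front of the work surface, level with it; the furniture and walls round the work are solid. World frame = base frame: x ahead of the robot, y to its left, z up, the work surface at z = 0. Lengths are in m, angles in rad, forces in N, time in s.
With the tool pointing down it reaches from about 0.4 to 0.85 m from the base axis. Payload 10.4 kg.
Tool frame: the origin (TCP) lies midway between the tips of the shut fingers; the grasp point (between the pads) lies 19 mm behind it; z points along the fingers, x is the direction in which the jaws open and shut, and the axes are right-handed (so a half turn about z gives the same grasp; the last joint's range is limited). The gripper opens to 87 mm and grips with 3 to 60 N. Pads are 19 mm wide; open, the fingers measure 117 mm over their backs; the gripper's body (75 mm by 190 mm) begins 51 mm behind the grasp point.
Start: joints at [-1.153, 0.332, -0.065, 1.46, 0.022, 1.35, -0.088], TCP at [0.267, 0.565, 0.223] pointing down, gripper open.
Joint ranges: [-2.6, 2.6], [-0.5, 2.12], [-1.47, 1.34], [0.16, 2.42], [-1.27, 4.41], [0.06, 2.06], [-2.6, 2.6]. Speed limits (rad/s): [2.22, 2.22, 2.79, 2.79, 3.14, 3.14, 3.14].

### API

Orientations are given as a unit quaternion [x, y, z, w].
In Python, from bench import r gives the robot as it stands. The module is installed in compiled form; this text tells all that it offers.
- The arm moves only by the tool play_rows, never from a script. Its argument "commands" is a list of rows, each a list of 7 numbers: the shift along the world's x, y, z in cm, then the turn, a rotation vector about the world's x, y, z in rad, then the finger opening in cm, from 0 to 8.7. A call has 1 to 20 rows; each row shifts and turns the commanded pose from where the row before left it; what a row does not reach is not made up. A row lasts 1/8 s, in which the tool goes at most 62.5 mm and 10.7 degrees, less where a joint would pass 70% of its speed; a pose out of reach is approached as far as the arm can. A call is refused whole if a number of a shift passes 6.25 or a number of a turn 0.188, either way. A call with a gripper value outside its range is refused whole. The fingers move at their own pace and stop on an object; "grip_force" is the grip in N (left out, the last holds). Time passes only in rows, so rows that do not move let the fingers close. It gives the time, the measured TCP pose, the force and the opening at its end, in the units of the state.
- r.read_state(): the state, without advancing time (a new reading comes with each control period).
- r.camera(name): name is "scene" or "top" or "wrist"; returns a dict with "img" (384x512x3 uint8, red, green, blue), "K" (3x3 intrinsics, pixels), "camera_from_world" (4x4, takes a point from world to camera coordinates). Camera axes: x right, y down, z forward; pixel columns grow to the right and rows downward; lengths in m; the calibration is good to about 2 mm. The wrist camera is an equidistant fisheye: a pixel r from the principal point sees the ray r / f radians off the axis. A picture is of the moment at which its call begins. There is no depth.
- r.close_job(): hands the job in, once; it reports no verdict.
The state is a dict: "time": time; "joint_positions": joint angles; "joint_vel": joint speeds; "joint_torque": joint torques, N m; "ee_pos": TCP position; "eef_rot": TCP orientation; "ft_force": force on the tool from outside, world axes, zero at the start; "torque": the same for the moment, N m; "width": finger opening in m.
Only numpy, scipy, OpenCV 4.12 (cv2) and the standard library are available. Lean on these libraries where they do the work, as an engineer would, in place of code of your own. Each camera call takes 0.05 s, during which the arm holds its last target. There are 200 camera calls.

## Working session

There is one attempt and no reset: what is moved stays moved. The work goes in short steps, Python scripts to look and compute and a tool call to move; the robot and the scene stay as the last step left them, time stands still between calls to the robot, and variables do not carry over. Pictures are saved under pics/ and viewed, about 8 in all and at most 12, crops included, and the job is handed in when it is done.

Besides the shell and the picture viewer there is one more tool, called after "Emit:" as name(argument=value, ...) on one line, values as JSON. play_rows: Moves the arm, as the interface text tells. Its arguments: {"type":"object","properties":{"commands":{"type":"array","items":{"type":"array","items":{"type":"number"}}},"grip_force":{"type":"number"}},"required":["commands"]}

```bash
mkdir -p pics; python3 - <<'E'
from bench import r
import cv2,numpy as np
s=r.read_state();print({k:np.round(v,3) for k,v in s.items()})
for n in("scene","top"):
    c=r.camera(n);cv2.imwrite(f"pics/{n}0.png",c["img"][...,::-1]);print(n,np.round(c["K"],1).tolist(),np.round(c["camera_from_world"],3).tolist())
E
```

```text
{'time': np.float64(0.0), 'joint_positions': array([-1.153,  0.333, -0.065,  1.461,  0.022,  1.35 , -0.089]), 'joint_vel': array([ 0.002,  0.001, -0.001,  0.   , -0.   , -0.   , -0.001]), 'joint_torque': array([ 1.0000e-03, -6.2327e+01,  2.5000e-02, -3.8988e+01, -6.1000e-02,
        4.0000e-02,  0.0000e+00]), 'ee_pos': array([0.267, 0.565, 0.222]), 'eef_rot': array([ 0.845,  0.535, -0.001,  0.   ]), 'ft_force': array([-0.488,  0.36 ,  0.646]), 'torque': array([-0.02 ,  0.005, -0.013]), 'width': np.float64(0.087)}
scene [[424.4, 0.0, 255.4], [0.0, 424.4, 194.4], [0.0, 0.0, 1.0]] [[0.856, -0.517, -0.015, -0.499], [-0.376, -0.603, -0.704, 0.247], [0.355, 0.608, -0.71, 1.172], [0.0, 0.0, 0.0, 1.0]]
top [[471.5, 0.0, 250.0], [0.0, 471.5, 194.0], [0.0, 0.0, 1.0]] [[-0.026, -1.0, -0.005, -0.013], [-0.992, 0.027, -0.126, 0.59], [0.126, 0.002, -0.992, 1.502], [0.0, 0.0, 0.0, 1.0]]
```

View pics/scene0.png

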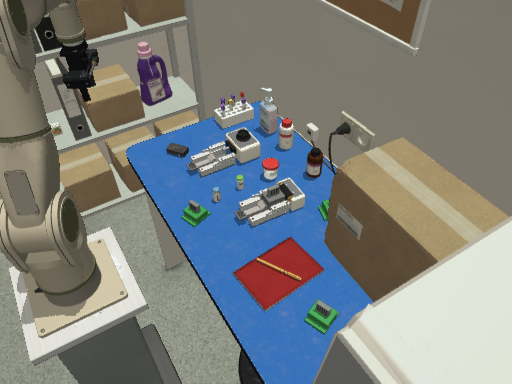

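View pics/top0.png

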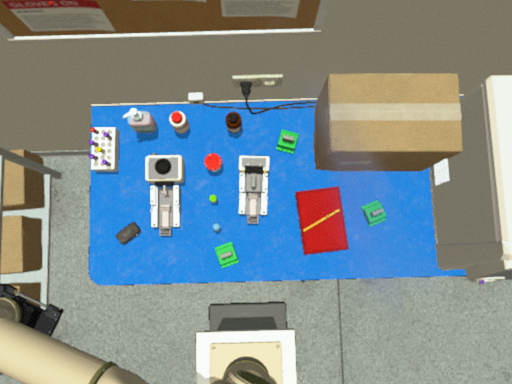

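The scene view shows the mixer with its black rubber cup at (240,150) and the charger with the grey pack at (270,200). In the top view the mixer is at (165,190) and the charger at (254,188). Candidates for the pack, in top pixels: the grey one in the charger (255,180), and green ones at (287,140), (374,213) and (227,254). I choose the grey one in the charger and will check it in a close crop.

```bash
python3 - <<'E'
import cv2,numpy as np
i=cv2.imread("pics/top0.png")
a=cv2.resize(i[145:240,140:190],None,fx=6,fy=6,interpolation=cv2.INTER_CUBIC)
b=cv2.resize(i[145:240,230:280],None,fx=6,fy=6,interpolation=cv2.INTER_CUBIC)
cv2.imwrite("pics/crop1.png",np.hstack([a,b]))
E
```

```text
(no output)
```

View pics/crop1.png

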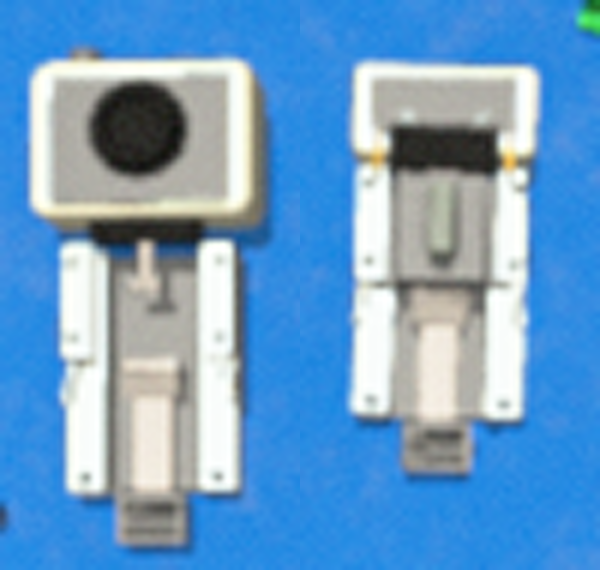

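The crop shows the mixer at left (track empty, paddle at (152,520)). At right is the charger holding the grey pack, fin at (443,220), paddle at (437,450).

```bash
cat >h.py <<'E'
import numpy as np,cv2
from bench import r
def ray(c,px):
    """camera dict, pixel -> origin and direction in world (pinhole)"""
    T=c["camera_from_world"];R=T[:3,:3];t=T[:3,3]
    return -R.T@t, R.T@np.linalg.inv(c["K"])@[px[0],px[1],1]
def rayw(c,px):
    """the same for the equidistant wrist fisheye"""
    T=c["camera_from_world"];R=T[:3,:3];t=T[:3,3];K=c["K"]
    v=np.array([px[0]-K[0,2],px[1]-K[1,2]]);n=np.linalg.norm(v)+1e-9;a=n/K[0,0]
    return -R.T@t, R.T@np.r_[v/n*np.sin(a),np.cos(a)]
def onz(od,z):
    o,d=od;return o+d*(z-o[2])/d[2]
E
python3 - <<'E'
from h import *
c=r.camera("top");i=c["img"].astype(int)
white=((i.min(2)>175)&(i[...,2]-i[...,0]<60)).astype(np.uint8)
for n,(x0,x1),(y0,y1) in(("mixer",(148,185),(190,230)),("charger",(236,274),(176,218))):
    m=np.zeros_like(white);m[y0:y1,x0:x1]=white[y0:y1,x0:x1]
    # outer rail edges row by row, on plane z=.028
    L=[];Rr=[]
    for y in range(y0,y1):
        xs=np.flatnonzero(m[y])
        if len(xs)>4:
            L.append(onz(ray(c,(xs[0]-.5,y)),.028)[:2]);Rr.append(onz(ray(c,(xs[-1]+.5,y)),.028)[:2])
    L=np.array(L);Rr=np.array(Rr)
    for P in(L,Rr):
        f=cv2.fitLine(P.astype(np.float32),cv2.DIST_HUBER,0,.001,.001).ravel();f=f*np.sign([f[0]]*2+[1]*2) 
        print(n,"dir deg",np.degrees(np.arctan2(f[1],f[0])),"pt",f[2:],"n",len(P))
    print(" width",np.median(L[:,1]-Rr[:,1]),"front x",L[:,0].min(),Rr[:,0].min(), "mid y front",(L[-3:,1]+Rr[-3:,1]).mean()/2,"mid y rear",(L[:3,1]+Rr[:3,1]).mean()/2)
def C(x,y,s): return (140+x/6-.42,145+y/6-.42) if s=="m" else (230+(x-300)/6-.42,145+y/6-.42)
for lab,x,y,s,z in [("ch railFL",352,416,"c",.028),("ch railFR",523,418,"c",.028),("ch pad FL",404,473,"c",.027),("ch pad FR",470,473,"c",.027),("fin rear(top)",441,266,"c",.089),("fin front",444,183,"c",.089),("chBackL",356,64,"c",.052),("chBackR",540,67,"c",.052),
 ("mx railFL",67,494,"m",.028),("mx railFR",238,493,"m",.028),("mx pad FL",118,545,"m",.027),("mx pad FR",188,545,"m",.027),("mx cup",138,130,"m",.087),("mxBL",32,60,"m",.066),("mxBR",250,60,"m",.066),("mxFL",32,216,"m",.066)]:
    print(lab,np.round(onz(ray(c,C(x,y,s)),z)[:2]*1000,1))
E
```

```text
mixer dir deg 2.1753991136997604 pt [0.56372535 0.30030617] n 37
mixer dir deg 1.7184036409368493 pt [0.57239211 0.20574009] n 37
 width 0.09488070132725465 front x 0.494404987101846 0.4919727079984413 mid y front 0.25154193948058284 mid y rear 0.25389398610917296
charger dir deg -1.331651486131044 pt [0.59090489 0.00900955] n 39
charger dir deg -4.070351839865172 pt [ 0.59597325 -0.08514097] n 39
 width 0.09195015705812701 front x 0.5249874778556978 0.5235890771811227 mid y front -0.0407427273112101 mid y rear -0.04071232870852195
ch railFL [526.3  11.3]
ch railFR [522.7 -81.7]
ch pad FL [494.5 -16.2]
ch pad FR [493.6 -52. ]
fin rear(top) [599. -39.]
fin front [643.2 -41.8]
chBackL [716.4   4. ]
chBackR [712.  -96.1]
mx railFL [491.4 297.5]
mx railFR [489.5 204.6]
mx pad FL [463.1 270. ]
mx pad FR [462.1 232. ]
mx cup [679.9 247.2]
mxBL [723.9 308.4]
mxBR [720.7 190.5]
mxFL [638.6 308.2]
```

Emit:
play_rows(commands=[[4.3, -5.2, 0.5, 0, 0, 0.075, 8.7], [4.3, -5.2, 0.5, 0, 0, 0.075, 8.7], [4.3, -5.2, 0.5, 0, 0, 0.075, 8.7], [4.3, -5.2, 0.5, 0, 0, 0.075, 8.7], [4.3, -5.2, 0.5, 0, 0, 0.075, 8.7], [4.3, -5.2, 0.5, 0, 0, 0.075, 8.7], [0, 0, 0, 0, 0, 0, 8.7], [0, 0, 0, 0, 0, 0, 8.7], [0, 0, 0, 0, 0, 0, 8.7]])

```text
time: 1.27
ee_pos: [0.5039, 0.2786, 0.25]
eef_rot: [0.703, 0.711, -0.0, -0.0]
ft_force: [0.1, -0.8, -0.6]
width: 0.0872
```

```bash
python3 - <<'E'
from h import *
c=r.camera("wrist");cv2.imwrite("pics/w1.png",cv2.resize(c["img"][...,::-1],(768,576)));np.savez("w1.npz",**c)
print(c["K"],np.round(c["camera_from_world"],3));s=r.read_state();print(s["time"],s["ee_pos"],s["eef_rot"],s["joint_positions"])
for p in((.49,.2975,.028),(.49,.205,.028),(.68,.2472,.087)):
    q=c["camera_from_world"]@np.r_[p,1];q=q[:3];a=np.arctan2(np.hypot(*q[:2]),q[2]);print(np.array([c["K"][0,2],c["K"][1,2]])+c["K"][0,0]*a*q[:2]/np.hypot(*q[:2]))
E
```

```text
[[297.31863964   0.         253.72677094]
 [  0.         297.31863964 194.23247551]
 [  0.           0.           1.        ]] [[-0.012  1.     0.001 -0.273]
 [ 0.956  0.012  0.293 -0.529]
 [ 0.293  0.004 -0.956  0.269]
 [ 0.     0.     0.     1.   ]]
1.325 [0.50399684 0.278489   0.2500962 ] [ 7.03040078e-01  7.11150169e-01 -1.09641781e-04 -2.71764759e-04] [-0.67790787  0.20732256  0.11012844  1.56140792 -0.02355995  1.37446907
  1.01675068]
[267.57592806 157.27598077]
[197.48335247 156.84627852]
[228.43510836 304.23963937]
```

View pics/w1.png

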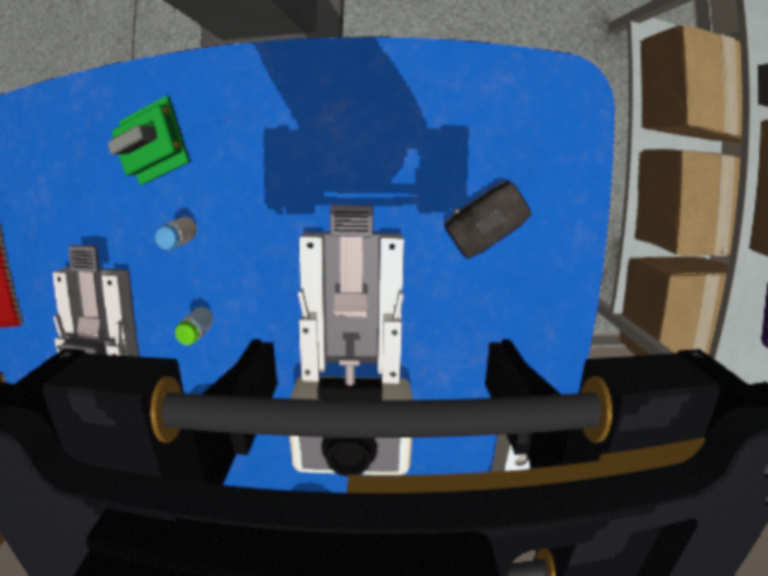

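The wrist view shows the mixer track: rail front corners at (300,236) and (404,237), paddle at (352,219), rear at row 381. The case is at (487,218), the vials are at (170,235) and (190,330), and the charger is at (90,300).

```bash
cat >>h.py <<'E'
def rails(c,box,half=.046):
    """white rails of a unit in the wrist picture; box x0,x1,y0,y1 native px -> yaw, midline, front x"""
    g=c["img"].astype(float);g=g[...,0]   # red: blue bench dark, white bright
    x0,x1,y0,y1=box;L=[];R=[];F=[]
    def cross(v,i0):  # first rise through 110, sub-pixel
        k=np.flatnonzero(v>110)
        if len(k)==0 or k[0]==0: return None
        k=k[0];return i0+k-1+(110-v[k-1])/(v[k]-v[k-1])
    for y in range(y0,y1):
        a=cross(g[y,x0:x1],x0);b=cross(g[y,x0:x1][::-1],0)
        if a is not None and b is not None: L.append(onz(rayw(c,(a,y)),.028)[:2]);R.append(onz(rayw(c,(x1-1-b,y)),.028)[:2])
    L,R=np.array(L),np.array(R)
    for n,P in(("L",L),("R",R)):
        f=cv2.fitLine(P.astype(np.float32),cv2.DIST_HUBER,0,.001,.001).ravel()
        print(n,"yaw",round(float(np.degrees(np.arctan(f[1]/f[0]))),2),"pt mm",np.round(f[2:]*1000,1),"resid",np.round(1e3*np.std(P[:,1]-f[3]-(P[:,0]-f[2])*f[1]/f[0]),2))
    print("width",np.round(1e3*np.median(abs(L[:,1]-R[:,1])),1),"mid",np.round(1e3*(L+R)[::8]/2,1).tolist())
E
python3 - <<'E'
from h import *
c=dict(np.load("w1.npz"))
rails(c,(185,285,162,190));rails(c,(185,285,217,250))
g=c["img"][...,0].astype(float)
for cols in((202,210),(258,266)):
    v=g[145:170,cols[0]:cols[1]].mean(1);k=np.flatnonzero(v>110)[0];y=145+k-1+(110-v[k-1])/(v[k]-v[k-1])
    print("front",y,onz(rayw(c,(np.mean(cols)-.5,y)),.028)*1000)
v=g[130:150,222:246].mean(1);print(v.round())
for p in((331,208),(372,208),(331,233),(372,233)): print(onz(rayw(c,(p[0]/1.5-.17,p[1]/1.5-.17)),.027)*1000)
E
```

```text
L yaw -0.04 pt mm [514.8 206.3] resid 0.14
R yaw 0.42 pt mm [513.9 299.3] resid 0.12
width 93.0 mid [[496.6, 253.0], [507.5, 252.7], [518.4, 252.8], [529.5, 253.0]]
L yaw -0.46 pt mm [598.1 203. ] resid 0.19
R yaw -0.6 pt mm [598.2 299.6] resid 0.17
width 96.7 mid [[574.3, 251.5], [586.5, 251.4], [598.9, 251.3], [611.6, 251.2], [624.6, 251.0]]
front 156.6833855799373 [489.80928865 215.80266136  28.        ]
front 157.50146627565982 [490.4221195  289.55052457  28.        ]
[ 31.  27.  20.  18.  19.  23.  41.  63.  76.  78.  67.  53.  63.  67.
  73. 106. 108.  87. 108. 113.]
[465.84846794 235.87113771  27.        ]
[465.70375737 271.4372336   27.        ]
[487.93691496 235.67756484  27.        ]
[487.70531153 271.62817531  27.        ]
```

Emit:
play_rows(commands=[[0.7, -6.1, 0, 0, 0, -0.012, 8.7], [0.7, -6.1, 0, 0, 0, -0.012, 8.7], [0.7, -6.1, 0, 0, 0, -0.012, 8.7], [0.7, -6.1, 0, 0, 0, -0.012, 8.7], [0.7, -6.1, 0, 0, 0, -0.012, 8.7], [0, 0, 0, 0, 0, 0, 8.7], [0, 0, 0, 0, 0, 0, 8.7], [0, 0, 0, 0, 0, 0, 8.7]])

```text
time: 2.33
ee_pos: [0.54, -0.0258, 0.2502]
eef_rot: [0.724, 0.69, 0.0, -0.0]
ft_force: [0.4, 0.3, -0.9]
width: 0.087
```

```bash
python3 - <<'E'
from h import *
c=r.camera("wrist");cv2.imwrite("pics/w2.png",cv2.resize(c["img"][...,::-1],(768,576)));np.savez("w2.npz",**c)
s=r.read_state();print(s["time"],s["ee_pos"],s["eef_rot"],s["joint_positions"])
E
```

```text
2.375 [ 0.53997496 -0.0260675   0.25019161] [ 7.23829989e-01  6.89978332e-01  6.87169641e-05 -2.12094579e-04] [-0.34408992  0.12648565  0.33961391  1.66161557 -0.04339034  1.36102788
  1.52497964]
```

View pics/w2.png

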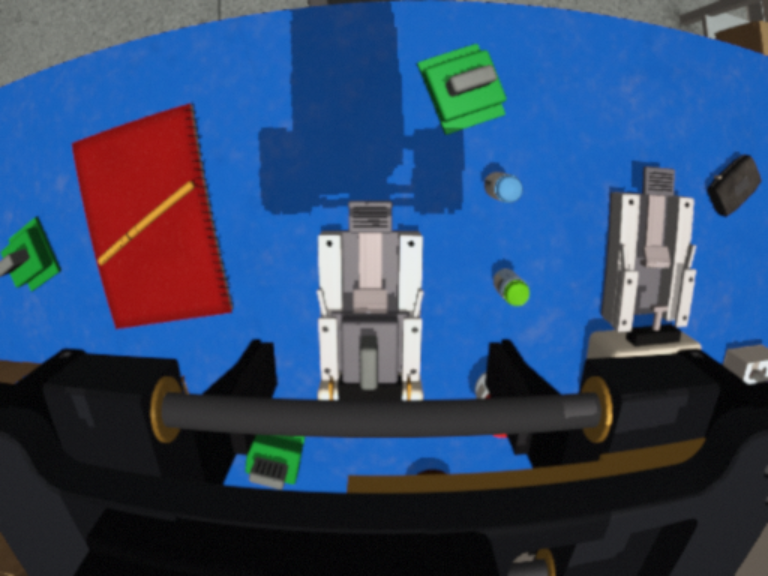

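The charger fills the middle of the view: paddle at (370,217), rail front corners at (320,234) and (422,236), pack fin at (369,362). The grey pack is confirmed. The green look-alikes are at (462,88), (25,255) and (272,460).

```bash
python3 - <<'E'
from h import *
c=dict(np.load("w2.npz"))
rails(c,(200,296,162,190));rails(c,(200,296,217,250))
g=c["img"][...,0].astype(float)
for cols in((215,223),(270,278)):
    v=g[145:170,cols[0]:cols[1]].mean(1);k=np.flatnonzero(v>110)[0];y=145+k-1+(110-v[k-1])/(v[k]-v[k-1])
    print("front",y,onz(rayw(c,(np.mean(cols)-.5,y)),.028)*1000)
for p in((349,203),(392,203),(348,231),(391,231)): print("pad",onz(rayw(c,(p[0]/1.5-.17,p[1]/1.5-.17)),.027)[:2]*1000)
for p in((362,337),(377,337),(361,389),(377,389)): print("fin",onz(rayw(c,(p[0]/1.5-.17,p[1]/1.5-.17)),.089)[:2]*1000)
E
```

```text
L yaw -3.42 pt mm [545.1 -81.5] resid 0.21
R yaw -1.97 pt mm [554.6  11.3] resid 0.13
width 93.1 mid [[532.1, -34.1], [542.9, -34.9], [553.8, -35.3], [564.9, -35.7]]
L yaw -2.88 pt mm [632.1 -88.3] resid 0.17
R yaw -2.84 pt mm [635.4   8.6] resid 0.16
width 96.9 mid [[609.6, -38.5], [621.7, -39.2], [634.1, -39.8], [646.8, -40.5], [659.8, -41.1]]
front 155.5130890052356 [521.7036264  -70.23133743  28.        ]
front 155.6418918918919 [525.41590993   1.77107541  28.        ]
pad [496.05172338 -50.28128873]
pad [497.90095581 -13.21624278]
pad [520.59978043 -52.62977472]
pad [522.44547749 -15.12233681]
fin [594.83386756 -42.25378205]
fin [595.36672254 -30.48400103]
fin [641.63390402 -46.04706118]
fin [642.20042286 -32.82953655]
```

Emit:
play_rows(commands=[[-1.5, -0.4, -4.0, 0, 0, 0, 0], [-1.6, -0.3, -4.0, 0, 0, 0, 0], [0, 0, -4.0, 0, 0, 0, 0], [0, 0, -4.0, 0, 0, 0, 0], [0, 0, -3.5, 0, 0, 0, 0], [0, 0, -1.5, 0, 0, 0, 0], [0, 0, 0, 0, 0, 0, 0], [0, 0, 0, 0, 0, 0, 0], [0, 0, 0, 0, 0, 0, 0]], grip_force=20)

```text
time: 3.5
ee_pos: [0.5099, -0.0348, 0.0415]
eef_rot: [0.725, 0.689, 0.001, 0.001]
ft_force: [0.8, 0.1, -0.3]
width: 0.0057
```

Emit:
play_rows(commands=[[0, 0, -0.7, 0, 0, 0, 0], [0, 0, -0.5, 0, 0, 0, 0], [0, 0, -0.3, 0, 0, 0, 0], [0, 0, -0.2, 0, 0, 0, 0], [0, 0, -0.2, 0, 0, 0, 0], [0, 0, 0, 0, 0, 0, 0]])

```text
time: 4.25
ee_pos: [0.509, -0.0349, 0.0211]
eef_rot: [0.725, 0.689, -0.0, -0.0]
ft_force: [0.5, 0.8, 0.4]
width: 0.0005
```

Emit:
play_rows(commands=[[0, 0, -0.1, 0, 0, 0, 0], [0, 0, -0.1, 0, 0, 0, 0], [0, 0, 0, 0, 0, 0, 0]])

```text
time: 4.62
ee_pos: [0.509, -0.035, 0.0194]
eef_rot: [0.725, 0.689, 0.0, -0.0]
ft_force: [-0.7, 0.9, 2.9]
width: 0.0005
```

```bash
python3 - <<'E'
from h import *
c=r.camera("wrist");cv2.imwrite("pics/w3.png",cv2.resize(c["img"][80:330,130:390,::-1],None,fx=3,fy=3-.6))
c=r.camera("scene");
cv2.imwrite("pics/s3.png",cv2.resize(c["img"][150:250,190:340,::-1],None,fx=5,fy=5))
s=r.read_state();print(s["ee_pos"],s["ft_force"])
E
```

```text
[ 0.50902112 -0.03495558  0.01935378] [-1.43495877 -0.28103521  2.38619709]
```

View pics/s3.png

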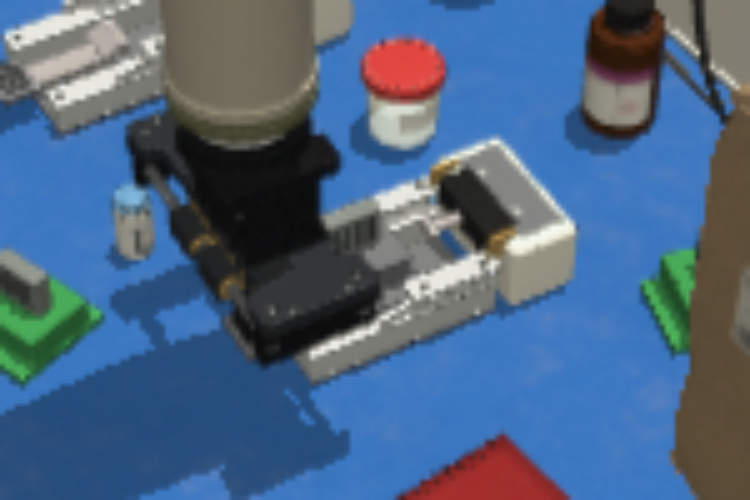

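The crop shows that the pack sprang out: there is a gap with the ejector rod at (440,220), and the fin is at (355,230).

Emit:
play_rows(commands=[[0, 0, 2.0, 0, 0, 0, 0], [0, 0, 5.0, 0, 0, 0, 0], [0, 0, 4.0, 0, 0, 0, 6], [3.0, -0.1, 0, 0, 0, 0, 6], [3.0, -0.1, 0, 0, 0, 0, 6], [3.1, -0.1, 0, 0, 0, 0, 6], [0, 0, 0, 0, 0, 0, 6], [0, 0, -2.0, 0, 0, 0, 6], [0, 0, -2.5, 0, 0, 0, 6], [0, 0, -1.6, 0, 0, 0, 6], [0, 0, -0.6, 0, 0, 0, 6], [0, 0, 0, 0, 0, 0, 6], [0, 0, 0, 0, 0, 0, 6]])

```text
time: 6.35
ee_pos: [0.6005, -0.0379, 0.0631]
eef_rot: [0.725, 0.689, 0.001, 0.0]
ft_force: [0.1, 0.4, 0.5]
width: 0.06
```

```bash
python3 - <<'E'
from h import *
c=r.camera("wrist");cv2.imwrite("pics/w4.png",cv2.resize(c["img"][...,::-1],(768,576)))
s=r.read_state();print(s["ee_pos"],s["ft_force"],s["width"])
E
```

```text
[ 0.6004958  -0.03794897  0.0631346 ] [-0.60938979  0.05986021 -0.47220602] 0.05976000427533726
```

View pics/w4.png

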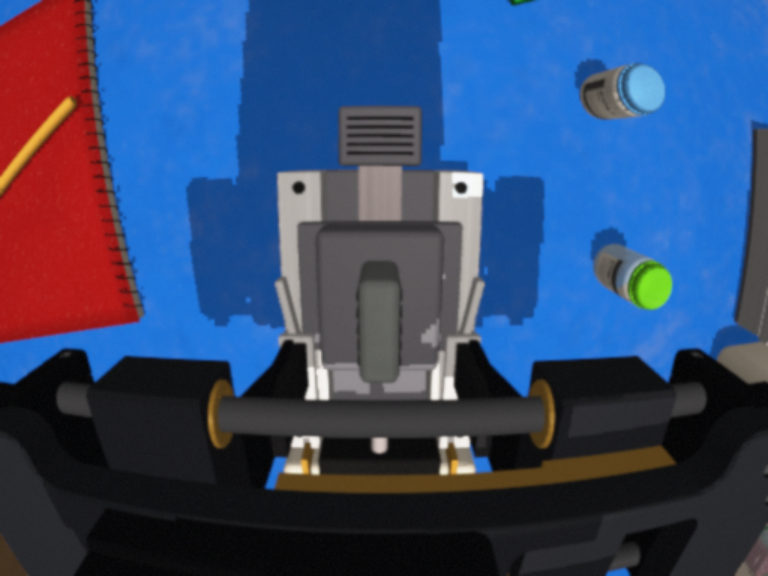

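The fin lies between the fingers. It runs from (378,263) to (378,383), the flange's outer edge is at row 222, and the rail front is at row 172. Next: where the pack sits along the track.

```bash
python3 - <<'E'
from h import *
c=r.camera("wrist");f=lambda x,y,z:np.round(onz(rayw(c,(x/1.5-.17,y/1.5-.17)),z)*1000,1)
print("fin",f(378,263,.089),f(378,383,.089),"flange",f(380,222,.036),"rail",f(380,171,.028),"flange L/R",f(300,260,.036),f(460,260,.036),"rail LR",f(280,230,.028),f(482,230,.028))
E
```

```text
fin [552.1 -35.7  89. ] [594.5 -37.9  89. ] flange [546.8 -34.8  36. ] rail [525.3 -33.7  28. ] flange L/R [561.5 -70.7  36. ] [565.1  -0.6  36. ] rail LR [548.8 -80.3  28. ] [553.4  11.2  28. ]
```

Emit:
play_rows(commands=[[-1.5, 0.1, 0, 0, 0, 0, 6], [-1.0, 0, -0.1, 0, 0, 0, 6], [0, 0, 0, 0, 0, 0, 3], [0, 0, 0, 0, 0, 0, 2], [0, 0, 0, 0, 0, 0, 1], [0, 0, 0, 0, 0, 0, 0.5], [0, 0, 0, 0, 0, 0, 0.5], [0, 0, 0, 0, 0, 0, 0.5], [0, 0, 0, 0, 0, 0, 0.5]], grip_force=40)

```text
time: 7.58
ee_pos: [0.575, -0.037, 0.0613]
eef_rot: [0.725, 0.689, 0.0, 0.0]
ft_force: [1.2, 0.7, -0.5]
width: 0.0136
```

Emit:
play_rows(commands=[[-0.5, 0.02, 0, 0, 0, 0, 0.5], [-0.5, 0.03, 0, 0, 0, 0, 0.5], [-0.5, 0.02, 0, 0, 0, 0, 0.5], [-0.5, 0.03, 0, 0, 0, 0, 0.5], [0, 0, 0, 0, 0, 0, 0.5], [0, 0, 0, 0, 0, 0, 0.5]])

```text
time: 8.32
ee_pos: [0.5545, -0.0359, 0.0612]
eef_rot: [0.725, 0.689, -0.0, -0.0]
ft_force: [-2.0, 0.7, 2.0]
width: 0.0139
```

```bash
python3 - <<'E'
from h import *
c=r.camera("wrist");np.savez("w5.npz",**c);cv2.imwrite("pics/w5.png",cv2.resize(c["img"][...,::-1],(768,576)))
s=r.read_state();print(s["ee_pos"],s["ft_force"],s["width"])
E
```

```text
[ 0.55466705 -0.0359158   0.06125846] [-2.6976196   0.37219937  1.37147903] 0.01387189937941128
```

View pics/w5.png

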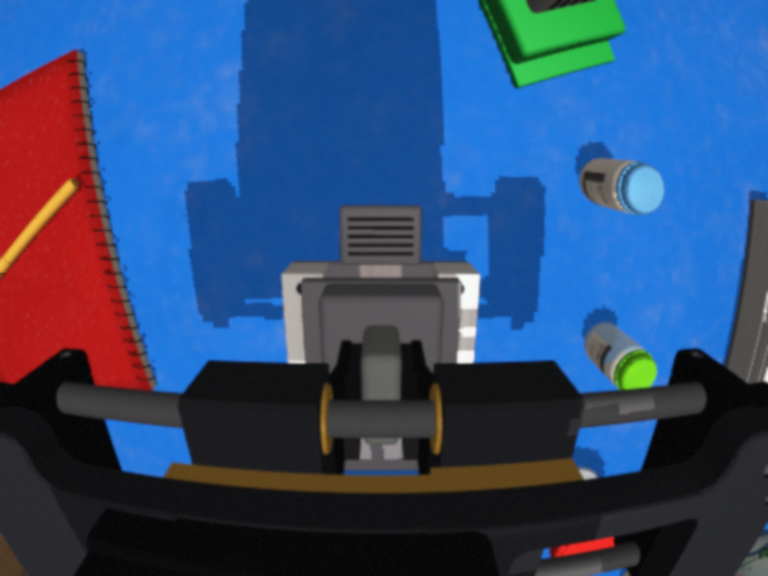

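The pack is gripped and slid out: flange outer edge at row 280, rail front at row 263, fin at (380,385).

```bash
python3 - <<'E'
from h import *
c=dict(np.load("w5.npz"));f=lambda x,y,z:np.round(onz(rayw(c,(x/1.5-.17,y/1.5-.17)),z)*1000,1)
print("flange",f(330,280,.036),f(440,280,.036),"rail",f(292,263,.028),f(470,263,.028),"flange L/R",f(303,310,.036),f(460,310,.036),"rail LR",f(284,310,.028),f(478,310,.028))
g=c["img"][165:195,:,0].astype(int)
print(g[:,245:260].mean(1).round())
E
```

```text
flange [524.8 -55.9  36. ] [527.2  -7.8  36. ] rail [518.  -73.8  28. ] [522.1   7.2  28. ] flange L/R [538.1 -69.3  36. ] [541.7   1.2  36. ] rail LR [540.4 -80.1  28. ] [545.   11.3  28. ]
[ 87.  92.  79.  48.  40.  65.  88.  93.  93.  89.  87. 108. 140. 151.
 151. 150. 150. 149. 146. 126.  83.  59.  64.  70.  60.  52.  51.  51.
  51.  52.]
```

Emit:
play_rows(commands=[[-0.5, 0.02, 0, 0, 0, 0, 0.5], [0, 0, 0.5, 0, 0, 0, 0.5], [0, 0, 1.5, 0, 0, 0, 0.5], [0, 0, 3, 0, 0, 0, 0.5], [0, 0, 3, 0, 0, 0, 0.5], [0, 0, 2, 0, 0, 0, 0.5], [0, 0, 0, 0, 0, 0, 0.5], [0, 0, 0, 0, 0, 0, 0.5]])

```text
time: 9.38
ee_pos: [0.5496, -0.0357, 0.1607]
eef_rot: [0.725, 0.689, -0.0, -0.0]
ft_force: [0.0, -0.2, -5.5]
width: 0.0137
```

Emit:
play_rows(commands=[[-0.5, 2.8, 0, 0, 0, 0.005, 0.5], [-0.8, 4.5, 0, 0, 0, 0.007, 0.5], [-0.9, 5.0, 0, 0, 0, 0.008, 0.5], [-0.9, 5.0, 0, 0, 0, 0.008, 0.5], [-0.9, 4.7, 0, 0, 0, 0.007, 0.5], [-0.8, 4.2, 0, 0, 0, 0.006, 0.5], [-0.5, 2.6, 0, 0, 0, 0.004, 0.5], [0, 0, 0, 0, 0, 0, 0.5], [0, 0, 0, 0, 0, 0, 0.5]])

```text
time: 10.5
ee_pos: [0.4968, 0.2513, 0.1604]
eef_rot: [0.709, 0.705, -0.001, 0.0]
ft_force: [-0.1, -0.1, -4.3]
width: 0.0138
```

```bash
python3 - <<'E'
from h import *
c=r.camera("wrist");np.savez("w6.npz",**c);cv2.imwrite("pics/w6.png",cv2.resize(c["img"][...,::-1],(768,576)))
s=r.read_state();print(s["ee_pos"],s["eef_rot"],np.degrees(2*np.arctan2(s["eef_rot"][1],s["eef_rot"][0])),s["ft_force"],s["torque"],s["width"])
E
```

```text
[0.49706576 0.25097381 0.16061743] [ 7.09659101e-01  7.04544889e-01 -6.75233407e-04  6.49302439e-05] 89.5856022893717 [ 0.14385876 -0.24282333 -4.34890424] [ 0.01719287 -0.0072537   0.04388114] 0.01342725149433167
```

View pics/w6.png

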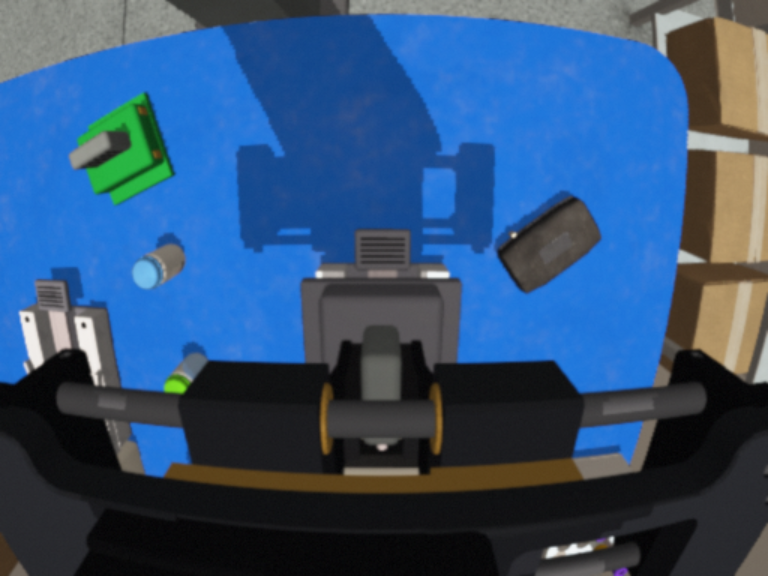

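The pack hangs level in the hand: flange edge at row 280, as before the lift. The mixer's paddle is at (382,247) and its rail front is at row 271. The case (550,245) and the vials are untouched.

Emit:
play_rows(commands=[[0, 0.12, -2.5, 0, 0, 0, 0.5], [0, 0, -3, 0, 0, 0, 0.5], [0, 0, -2.5, 0, 0, 0, 0.5], [0, 0, -1.2, 0, 0, 0, 0.5], [0, 0, -0.4, 0, 0, 0, 0.5], [0, 0, 0, 0, 0, 0, 0.5], [0, 0, 0, 0, 0, 0, 0.5]])

```text
time: 11.42
ee_pos: [0.4975, 0.2538, 0.0662]
eef_rot: [0.709, 0.705, 0.001, 0.0]
ft_force: [-0.6, 0.1, -4.7]
width: 0.0137
```

Emit:
play_rows(commands=[[0, -0.1, -0.3, 0, 0, 0, 0.5], [0, 0, -0.1, 0, 0, 0, 0.5], [0, 0, -0.1, 0, 0, 0, 0.5], [0, 0, 0, 0, 0, 0, 0.5]])

```text
time: 11.92
ee_pos: [0.4974, 0.2527, 0.0612]
eef_rot: [0.709, 0.705, 0.0, 0.0]
ft_force: [-2.8, -1.9, 5.1]
width: 0.0135
```

```bash
python3 - <<'E'
from h import *
c=r.camera("wrist");np.savez("w7.npz",**c);cv2.imwrite("pics/w7.png",cv2.resize(c["img"][90:280,130:390,::-1],None,fx=3,fy=3))
s=r.read_state();print(s["ee_pos"],np.degrees(2*np.arctan2(s["eef_rot"][1],s["eef_rot"][0])),s["ft_force"])
E
```

```text
[0.49736536 0.2526151  0.06119388] 89.65880855817927 [-3.72419671 -1.39189421  5.74342099]
```

View pics/w7.png

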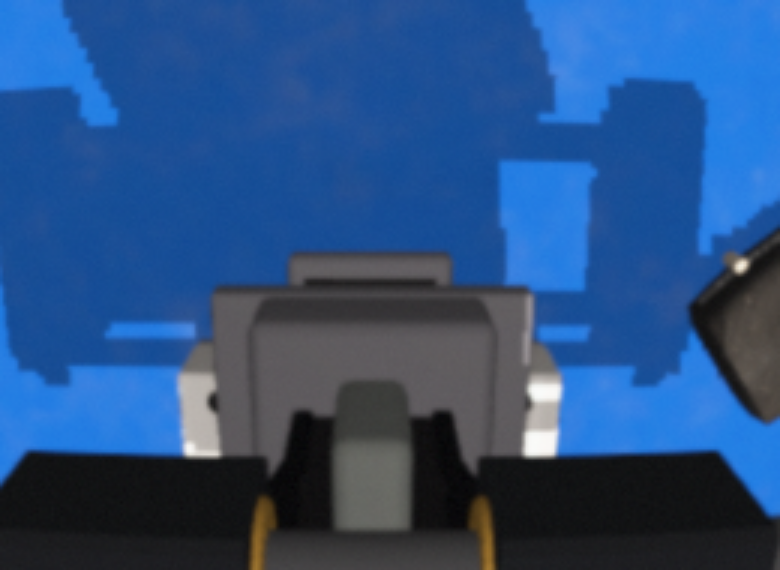

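The pack sits on the rails, overhanging the front. Flange sides are at columns 214 and 531, rail sides at 182 and 560, flange edge at row 290, rail front at row 345.

```bash
python3 - <<'E'
from h import *
c=dict(np.load("w7.npz"));f=lambda x,y,z:np.round(onz(rayw(c,(130+x/3-.33,90+y/3-.33)),z)*1000,1)
print("flange L,R top",f(216,350,.036),f(529,350,.036),f(218,440,.036),f(527,440,.036),"rail",f(180,380,.028),f(560,380,.028),f(184,440,.028),f(558,440,.028))
print("front flange",f(270,290,.036),f(480,290,.036),"rail front",f(195,345,.028),f(545,345,.028))
E
```

```text
flange L,R top [482.4 218.4  36. ] [482.8 288.8  36. ] [504.7 217.4  36. ] [505.1 289.6  36. ] rail [492.8 207.7  28. ] [493.3 298.2  28. ] [508.6 207.4  28. ] [509.1 298.9  28. ]
front flange [468.5 231.3  36. ] [468.8 277.2  36. ] rail front [484. 212.  28.] [484.4 294.   28. ]
```

Emit:
play_rows(commands=[[0.4, 0, 0, 0, 0, 0, 0.5], [0.5, 0, 0, 0, 0, 0, 0.5], [0.5, -0.01, 0, 0, 0, 0, 0.5], [0.5, 0, 0, 0, 0, 0, 0.5]])

```text
time: 12.48
ee_pos: [0.5163, 0.2531, 0.0612]
eef_rot: [0.709, 0.705, 0.001, -0.0]
ft_force: [-3.6, 1.0, 6.6]
width: 0.0139
```

Emit:
play_rows(commands=[[0.5, 0, 0, 0, 0, 0, 0.5], [0.5, -0.01, 0, 0, 0, 0, 0.5], [0.5, 0, 0, 0, 0, 0, 0.5], [0.5, 0, 0, 0, 0, 0, 0.5]])

```text
time: 12.98
ee_pos: [0.5364, 0.253, 0.0612]
eef_rot: [0.709, 0.705, 0.001, -0.0]
ft_force: [-3.6, -0.1, 5.3]
width: 0.0137
```

Emit:
play_rows(commands=[[0.4, 0, 0, 0, 0, 0, 0.5], [0.4, -0.01, 0, 0, 0, 0, 0.5], [0.4, 0, 0, 0, 0, 0, 0.5], [0.3, 0, 0, 0, 0, 0, 0.5]])

```text
time: 13.48
ee_pos: [0.5514, 0.2529, 0.0612]
eef_rot: [0.709, 0.705, 0.001, -0.0]
ft_force: [-3.9, -0.3, 6.3]
width: 0.0138
```

Emit:
play_rows(commands=[[0.3, 0, 0, 0, 0, 0, 0.5], [0.3, 0, 0, 0, 0, 0, 0.5], [0.3, -0.01, 0, 0, 0, 0, 0.5]])

```text
time: 13.85
ee_pos: [0.5603, 0.2528, 0.0613]
eef_rot: [0.709, 0.705, 0.001, -0.0]
ft_force: [-3.2, 0.7, 5.4]
width: 0.0132
```

Emit:
play_rows(commands=[[0.3, 0, 0, 0, 0, 0, 0.5], [0.3, 0, 0, 0, 0, 0, 0.5]])

```text
time: 14.1
ee_pos: [0.5663, 0.2528, 0.0613]
eef_rot: [0.709, 0.705, 0.001, -0.0]
ft_force: [-3.9, -0.5, 5.2]
width: 0.0135
```

Emit:
play_rows(commands=[[0.3, 0, 0, 0, 0, 0, 0.5], [0.3, 0, 0, 0, 0, 0, 0.5]])

```text
time: 14.35
ee_pos: [0.5712, 0.2528, 0.0613]
eef_rot: [0.709, 0.705, -0.0, -0.001]
ft_force: [-9.1, -0.3, 11.2]
width: 0.0135
```

Emit:
play_rows(commands=[[0.3, 0, 0, 0, 0, 0, 0.5], [0.2, 0, 0, 0, 0, 0, 0.5]])

```text
time: 14.6
ee_pos: [0.576, 0.2528, 0.0613]
eef_rot: [0.709, 0.705, -0.0, -0.001]
ft_force: [-10.6, -1.6, 12.2]
width: 0.0139
```

Emit:
play_rows(commands=[[0.2, 0, 0, 0, 0, 0, 0.5], [0.2, 0, 0, 0, 0, 0, 0.5], [0.2, 0, 0, 0, 0, 0, 0.5], [0.2, 0, 0, 0, 0, 0, 0.5]])

```text
time: 15.1
ee_pos: [0.5837, 0.2528, 0.0613]
eef_rot: [0.709, 0.705, -0.001, -0.001]
ft_force: [-12.4, -2.0, 12.4]
width: 0.0136
```

Emit:
play_rows(commands=[[0.2, 0, 0, 0, 0, 0, 0.5], [0.2, 0, 0, 0, 0, 0, 0.5]])

```text
time: 15.35
ee_pos: [0.5876, 0.2528, 0.0613]
eef_rot: [0.709, 0.705, -0.001, -0.001]
ft_force: [-12.5, -1.9, 13.2]
width: 0.0138
```

Now 1 mm at a time, watching for the end stop.

Emit:
play_rows(commands=[[0.1, 0, 0, 0, 0, 0, 0.5], [0.1, 0, 0, 0, 0, 0, 0.5]])

```text
time: 15.6
ee_pos: [0.5895, 0.2528, 0.0613]
eef_rot: [0.709, 0.705, -0.001, -0.001]
ft_force: [-13.3, -1.9, 13.9]
width: 0.0138
```

Emit:
play_rows(commands=[[0.1, 0, 0, 0, 0, 0, 0.5]])

```text
time: 15.72
ee_pos: [0.5905, 0.2527, 0.0613]
eef_rot: [0.709, 0.705, -0.001, -0.001]
ft_force: [-12.9, -1.9, 12.4]
width: 0.014
```

Emit:
play_rows(commands=[[0.1, 0, 0, 0, 0, 0, 0.5]])

```text
time: 15.85
ee_pos: [0.5914, 0.2527, 0.0613]
eef_rot: [0.709, 0.705, -0.001, -0.001]
ft_force: [-12.8, -1.5, 12.5]
width: 0.0137
```

Emit:
play_rows(commands=[[0.1, 0, 0, 0, 0, 0, 0.5]])

```text
time: 15.98
ee_pos: [0.5924, 0.2527, 0.0613]
eef_rot: [0.709, 0.705, -0.001, -0.001]
ft_force: [-13.4, -2.5, 14.3]
width: 0.0138
```

Emit:
play_rows(commands=[[0.1, 0, 0, 0, 0, 0, 0.5]])

```text
time: 16.1
ee_pos: [0.5929, 0.2528, 0.0613]
eef_rot: [0.709, 0.705, -0.001, -0.002]
ft_force: [-17.7, -3.1, 18.0]
width: 0.0137
```

Emit:
play_rows(commands=[[0.1, 0, 0, 0, 0, 0, 0.5]])

```text
time: 16.23
ee_pos: [0.5929, 0.2527, 0.0613]
eef_rot: [0.709, 0.705, -0.002, -0.002]
ft_force: [-22.8, -4.3, 22.1]
width: 0.0136
```

Steep rise: 22.8 N with no travel, so that is the end stop. I'll ease back and check that the catch holds.

Emit:
play_rows(commands=[[-0.2, 0, 0, 0, 0, 0, 0.5], [-0.1, 0, 0.05, 0, 0, 0, 0.5], [0, 0, 0, 0, 0, 0, 0.5]])

```text
time: 16.6
ee_pos: [0.5924, 0.2527, 0.0613]
eef_rot: [0.709, 0.705, -0.0, -0.001]
ft_force: [-7.2, -0.6, 5.7]
width: 0.0135
```

Emit:
play_rows(commands=[[-0.1, 0, 0, 0, 0, 0, 0.5], [-0.1, 0, 0, 0, 0, 0, 0.5], [0, 0, 0, 0, 0, 0, 0.5]])

```text
time: 16.98
ee_pos: [0.5912, 0.2526, 0.0613]
eef_rot: [0.709, 0.705, 0.001, -0.0]
ft_force: [-3.7, 1.9, 6.1]
width: 0.014
```

Emit:
play_rows(commands=[[-0.1, 0, 0, 0, 0, 0, 0.5], [-0.1, 0, 0, 0, 0, 0, 0.5], [0, 0, 0, 0, 0, 0, 0.5]])

```text
time: 17.35
ee_pos: [0.5904, 0.2525, 0.0614]
eef_rot: [0.709, 0.705, 0.002, 0.001]
ft_force: [4.1, 2.9, 1.0]
width: 0.0138
```

Emit:
play_rows(commands=[[-0.1, 0, 0, 0, 0, 0, 0.5], [-0.1, 0, 0, 0, 0, 0, 0.5], [0, 0, 0, 0, 0, 0, 0.5]])

```text
time: 17.73
ee_pos: [0.59, 0.2524, 0.0617]
eef_rot: [0.709, 0.705, 0.003, 0.002]
ft_force: [10.2, 3.3, -2.2]
width: 0.0139
```

The pull reached 10 N with almost no travel, so the catch holds. I'll relax, release and rise.

Emit:
play_rows(commands=[[0.15, 0, 0, 0, 0, 0, 0.5], [0.15, 0, 0, 0, 0, 0, 0.5], [0, 0, 0, 0, 0, 0, 0.5], [0, 0, 0, 0, 0, 0, 2.5], [0, 0, 0, 0, 0, 0, 4], [0, 0, 0, 0, 0, 0, 4], [0, 0, 0, 0, 0, 0, 4], [0, 0, 1, 0, 0, 0, 4], [0, 0, 4, 0, 0, 0, 4], [-2, 0, 6, 0, 0, 0, 4], [-4, 0, 6, 0, 0, 0, 4], [-5, 0, 4, 0, 0, 0, 4], [0, 0, 0, 0, 0, 0, 4], [0, 0, 0, 0, 0, 0, 4]])

```text
time: 19.48
ee_pos: [0.487, 0.2518, 0.2613]
eef_rot: [0.709, 0.705, 0.0, 0.0]
ft_force: [-0.3, 0.2, -0.5]
width: 0.0401
```

```bash
python3 - <<'E'
from h import *
c=r.camera("top");i=c["img"][...,::-1]
cv2.imwrite("pics/t8.png",np.hstack([cv2.resize(i[130:250,80:300],None,fx=3.6,fy=3.6,interpolation=cv2.INTER_CUBIC)]))
c=r.camera("wrist");cv2.imwrite("pics/w8.png",cv2.resize(c["img"][...,::-1],(768,576)))
print(r.read_state()["ee_pos"],r.read_state()["time"])
E
```

```text
[0.48706982 0.25148911 0.25995879] 19.575
```

View pics/w8.png

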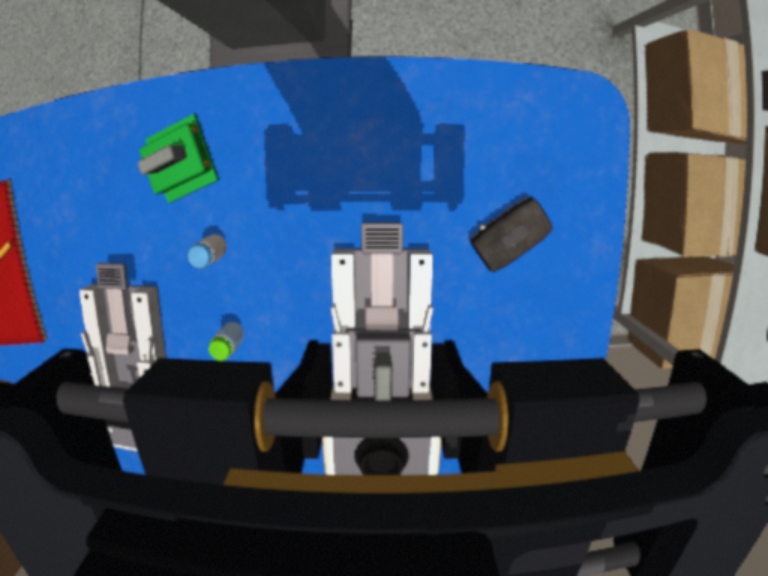

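The pack is seated in the mixer, with its rear edge at row 333 just past the tooth (rows 306 to 328). The charger is empty and the vials, case and look-alikes are in place. Handing in.

```bash
python3 -c "
from bench import r
print(r.close_job())"
```

```text
the job is handed in; nothing more can be done
None
```

The battery pack is locked in the mixer, and I handed the job in at about 19.6 s of robot time.

- **Charger:** I pressed the catch paddle to its stop and the pack sprang loose. It had slid about 20 mm further than the 24 mm stroke, so I located it again before gripping. I then slid it clear by its fin and lifted it.
- **Mixer:** I set the pack on the rails and slid it in at about 12 to 13 N total over the ejector. The end stop showed at about 23 N, under the 45 N limit, and I eased back from there.
- **Hold check:** I felt no distinct click in the force readings, so I tested the catch by pulling back. It took 10 N with only about 0.4 mm of give.
- **After letting go:** The wrist picture shows the pack still home just behind the tooth. The gripper was clear, and the vials and case in view stood where they were. The red-lidded cup was hidden in that picture, so I did not check it after the job. The arm stayed well above it throughout.
- **Small disagreements:** The camera and arm differed by 3 to 5 mm on where the pack sat along the rail, which the slide by feel made unimportant.

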